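Run a mounted filter along the rail into its corner pocket

ROBOT

A 6-joint arm with a two-finger parallel gripper is mounted at the origin on the work surface. World frame = base frame: x ahead of the robot, y to its left, z up, the work surface at z = 0. Lengths are in mm, angles in degrees, forces in N, time in s.
With the tool pointing down it reaches from about 300 to 850 mm from the base axis. Payload 4.2 kg.
Tool frame: the origin (TCP) lies on the centre line of the jaws, within the pads' length; the fingertips stand 8 mm ahead of it and the grasp point (between the pads) lies 11 mm behind it; z points along the fingers, y is the line along which they close (so a half turn about z gives the same grasp; the last joint's range is limited). The gripper opens to 91 mm and grips with 3 to 60 N. Pads are 32 mm wide; open, the fingers measure 118 mm over their backs; the gripper's body (76 mm by 178 mm) begins 60 mm behind the grasp point.
Start: joints at [67.437, 18.312, 89.639, -0, 72.044, -1.146], TCP at [209.968, 535.309, 221.976] pointing down, gripper open.
Joint ranges: [-177.97, 177.97], [-48.28, 115.42], [12.27, 149.76], [-77.06, 257.06], [2.81, 150.46], [-146.56, 146.56]. Speed limits (degrees/s): [147.25, 147.25, 180, 180, 180, 180].

INTERFACE

Orientations are given as [roll, pitch, yaw] about the fixed x, y, z axes, in that order (R = Rz(yaw) Ry(pitch) Rx(roll)).
In Python, from workcell import telemetry, eyes, ticket gives the robot as it stands. The module is installed in compiled form; this text tells all that it offers.
- The arm moves only by the shell command python3 -m crank 'ROWS' [OPENING] [FORCE]. ROWS is JSON, a list of rows, each an object of numbers: "dx", "dy", "dz": the shift along the world's x, y, z normalised to -1 to 1, where 1 is 80 cm; "yaw": the turn about the world's z normalised to -1 to 1, where 1 is 5 degrees. A call has 1 to 10 rows; each row shifts and turns the commanded pose from where the row before left it; what a row does not reach is not made up. A row lasts 1/8 s, in which the tool goes at most 62.5 mm and 10.7 degrees, less where a joint would pass 70% of its speed; a pose out of reach is approached as far as the arm can. A call with a number of a shift or a turn outside -1 to 1 is refused whole. A call with a gripper value outside its range is refused whole. OPENING is the opening, from 0 (shut) to 1 (fully open), set as the call begins (- or left out, the last holds). The fingers move at their own pace and stop on an object; FORCE is the grip in N (left out, the last holds). Time passes only in rows, so rows that do not move let the fingers close. It gives the time, the measured TCP pose, the force, the opening and the grip force at its end, in the units of the state.
- telemetry.state(): the state, without advancing time (a new reading comes with each control period).
- eyes.grab_frame(name): name is "scene" or "top" or "wrist"; returns the picture (384x512x3 uint8, red, green, blue); there is no depth.
- eyes.calibration(name): a dict with "camera_matrix" (3x3 intrinsics, pixels), "world_from_camera" (4x4, takes a point from camera to world coordinates). Camera axes: x right, y down, z forward; pixel columns grow to the right and rows downward; lengths in mm; the calibration is good to about 2 mm. A picture is of the moment at which its call begins: read the wrist's pose just before it. calibration takes no time and is no camera call; for the wrist camera it gives the pose at the moment of the call.
- ticket.job_done(): hands the job in; it is judged then, once.
The state is a dict: "time_s": time; "qpos": joint angles; "qvel": joint speeds; "effort": joint torques, N m; "ee_pos": TCP position; "ee_rot": TCP orientation; "force": force on the tool from outside, world axes, zero at the start; "torque": the same for the moment, N m; "gripper_width": finger opening in mm; "gripper_force": force on a finger pad.
Only numpy, scipy, OpenCV 4.12 (cv2) and the standard library are available. Lean on these libraries where they do the work, as an engineer would, in place of code of your own. Each camera call takes 0.05 s, during which the arm holds its last target. There are 200 camera calls.

TASK

The large round mounted filter lies loose on the aluminium registration plate. With the fingertips, gently push it straight over against the plate's rail, then, keeping it against the rail all the way, slide it along into the corner pocket at the T-shaped stop until it is fully home against both the rail and the stop, and come away. It stays flat on the plate throughout: never pinch, tip or lift it, press it no harder than a firm fingertip would, and leave everything else where it is.

Things in the scene. Friction and masses are not known exactly. Their poses are not given: they have to be found in the camera images.
- filter: The part to move: round mounted filter, amber glass in a smooth dark metal ring (friction about 0.25 on everything), diameter 50 mm, 14 mm thick, about 60 g, lying flat and loose on the plate; the larger of the two mounted filters there. Origin: centre of its underside, z up. It is round, so its yaw does not matter.
- plate: Fixed flat aluminium plate, 185 x 400 mm, 10 mm thick, on the bench, yawed by up to 0.3 rad. Origin at bench height, its top 10 mm above; in its own axes it spans x -110 to +75 mm, y -200 to +200 mm, +x pointing away from the robot.
- rail (a point): Point at mid-length of the foot of the steel rail's inner face, at plate (60, 0, 10) mm; axes as the plate's. The rail is straight, dark, 15 mm wide, 14 mm high above the plate's top, and runs the whole length of the plate's +x (far) edge, parallel to plate y. A filter against it has its centre 25 mm from this face, at plate x = 35 mm.
- corner_stop: Fixed T-shaped steel stop, 14 mm high, at one end of the rail, left or right (plate y +155 or -155 mm). Axes parallel to the plate's; origin on the plate's top, on the line of the rail's inner face, mid cross bar. Cross bar: y -5 to +5 mm, from the rail to x -64 mm. At home the filter's centre is 25 mm from the rail's face and 30 mm from this origin along the rail.
- jaw (a point): Middle of the stop's jaw, on the plate's top, 59 mm from the rail's face: a 10 mm thick, 14 mm high bar parallel to the rail, with round ends 35 mm to either side. The pocket is the corner between rail, cross bar and jaw on the side towards the plate's middle: 54 mm wide, 30 mm deep, open above and towards the middle of the rail. Of the filter at home, 20 mm stand out of its mouth.
- end_bar: Fixed plain steel bar, 10 mm thick, 64 mm long, 14 mm high, across the other end of the rail (no jaw, not the pocket). Same origin and axes as the corner stop.
- small_filter: Bystander, loose: small mounted filter, diameter 28 mm, 10 mm thick, on the robot's side of the plate near one end. Origin: centre of its underside.
- objective: Bystander, loose: steel microscope objective standing on the plate near the other end, diameter 29 mm, 46 mm tall. Origin: centre of its underside.
- oil: Bystander, loose: small amber bottle, diameter 32 mm, 65 mm tall, on the bench to the left of the plate.
- dish: Bystander, loose: white round dish, diameter 88 mm, 14 mm high, on the bench to the left of the plate.
- mouse: Bystander, loose: black computer mouse, 100 x 58 x 26 mm, on the bench to the right of the plate.
- driver: Bystander, loose: screwdriver 160 mm long lying on the bench to the right of the plate.
Things that resemble listed ones, but are neither listed nor needed, are in the scene too. What is shaped like the filter but red is not meant.

How it is judged:
By the outcome, as a careful person would: the job done as asked, in the order asked, and still so for the second after the job is handed in, with the robot touching nothing.
It also fails if it takes over 54 s, if anything falls off the work surface, if the arm or the gripper's body presses on something with over 40 N, if the wrist force passes 120 N, or if a joint passes its speed limit or range.

## Working session

There is one attempt and no reset: what is moved stays moved. The work goes in short steps, Python scripts to look and compute and a shell command to move; the robot and the scene stay as the last step left them, time stands still between calls to the robot, and variables do not carry over. Pictures are saved under pics/ and viewed, at most 13 in all, crops included, and the job is handed in when it is done.

```bash
mkdir -p pics; python3 - <<'E'
from workcell import telemetry, eyes
import cv2, numpy as np
s=telemetry.state();print(s['time_s'],s['ee_pos'],s['ee_rot'],s['force'],s['gripper_width'])
for n in("top","scene"):
    cv2.imwrite(f"pics/{n}0.png",cv2.cvtColor(eyes.grab_frame(n),cv2.COLOR_RGB2BGR))
    c=eyes.calibration(n);print(n,np.round(c['camera_matrix'],1).tolist(),np.round(c['world_from_camera'],3).tolist())
E
```

```text
0.0 [209.80276886 534.83291177 221.11626883] [-1.79898120e+02  5.37224863e-04  1.58581279e+02] [-0.03225306  0.80483826  0.41639392] 91.08438178550804
top [[495.0, 0.0, 242.0], [0.0, 495.0, 182.5], [0.0, 0.0, 1.0]] [[-0.039, -0.979, 0.201, 213.141], [-0.999, 0.038, -0.008, -10.865], [0.0, -0.201, -0.979, 1488.945], [0.0, 0.0, 0.0, 1.0]]
scene [[483.4, 0.0, 262.8], [0.0, 483.4, 188.6], [0.0, 0.0, 1.0]] [[-0.746, 0.469, -0.473, 1164.028], [0.666, 0.535, -0.52, 691.638], [0.009, -0.702, -0.712, 1026.445], [0.0, 0.0, 0.0, 1.0]]
```

View pics/top0.png

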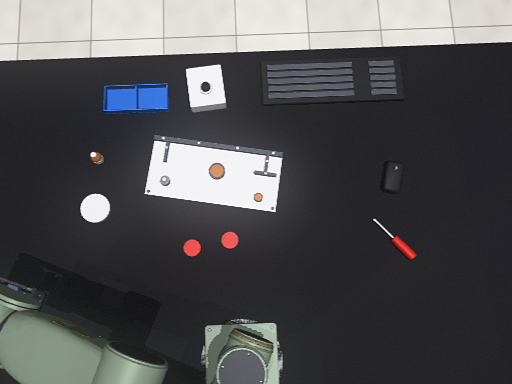

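View pics/scene0.png

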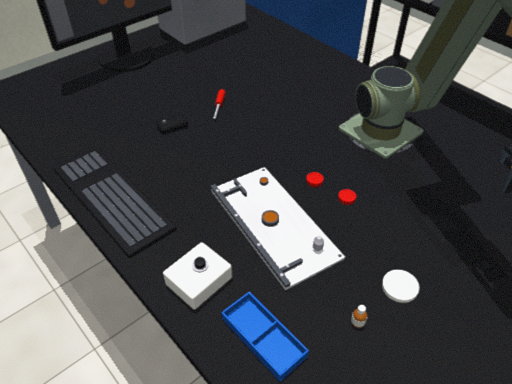

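The top view shows the plate with corners near (155,137), (283,152), (276,212) and (145,194). The filter is at (217,171). The T-stop is at the right end (265,172), so the pocket is on the -y side. The small filter is at (258,197), the objective at (165,181), and the red decoys lie off the plate.

```bash
cat > h.py <<'E'
import cv2, numpy as np
def cast(px,cal,z):
    K=np.array(cal['camera_matrix']);T=np.array(cal['world_from_camera'])
    px=np.atleast_2d(np.float64(px));d=np.c_[px,np.ones(len(px))]@np.linalg.inv(K).T@T[:3,:3].T;o=T[:3,3]
    return (o+d*((z-o[2])/d[:,2])[:,None])[:,:2]
def big(m):
    cs,_=cv2.findContours(m.astype(np.uint8),cv2.RETR_EXTERNAL,cv2.CHAIN_APPROX_NONE)
    return sorted(cs,key=cv2.contourArea,reverse=True)
def to_plate(p,o,yaw):
    c,s=np.cos(yaw),np.sin(yaw);return (np.atleast_2d(p)-o)@np.array([[c,-s],[s,c]])
def to_world(p,o,yaw):
    c,s=np.cos(yaw),np.sin(yaw);return np.atleast_2d(p)@np.array([[c,s],[-s,c]])+o
E
python3 - <<'E'
from h import *
from workcell import eyes
im=cv2.imread('pics/top0.png');cal=eyes.calibration('top')
m=im.min(2)>150; m[:125]=0;m[225:]=0;m[:,:130]=0;m[:,300:]=0
c=big(m)[0][:,0];w=cast(c,cal,10).astype(np.float32)
(cx,cy),sz,a=cv2.minAreaRect(w);b=cv2.boxPoints(((cx,cy),sz,a));print(sz,a,b)
b=b[np.argsort(b[:,1])]; r=b[:2].mean(0);l=b[2:].mean(0);v=l-r;yaw=np.arctan2(-v[0],v[1])
ce=np.array([cx,cy]);o=ce-to_world([-25,0],[0,0],yaw)[0]
print('yaw',np.degrees(yaw),'origin',o)
hsv=cv2.cvtColor(im,cv2.COLOR_BGR2HSV)
q=(hsv[...,1]>90)&(hsv[...,0]<25)&(hsv[...,0]>5);q[:140]=0;q[215:]=0;q[:,:150]=0
for k in big(q)[:2]:
    (x,y),r=cv2.minEnclosingCircle(k);p=cast([x,y],cal,24)[0];print((x,y),r,p,to_plate(p,o,yaw))
np.savez('p.npz',o=o,yaw=yaw)
E
```

```text
(401.8382568359375, 170.31455993652344) 79.78095245361328 [[ 423.35907  -119.815834]
 [ 590.97186  -150.03168 ]
 [ 662.26276   245.4321  ]
 [ 494.64996   275.64795 ]]
yaw -10.219046 origin [567.4143306   58.37283851]
(216.2926788330078, 170.243896484375) 6.338044166564941 [555.12643982  53.25560427] [[-11.18510605  -7.21607606]]
(258.0, 196.60000610351562) 3.4001028537750244 [469.04518964 -69.61460535] [[ -74.10218637 -143.40899682]]
```

```bash
python3 -m crank '[{"dx":0.036,"dy":-0.059,"yaw":0.22},{"dx":0.036,"dy":-0.059,"yaw":0.22},{"dx":0.036,"dy":-0.059,"yaw":0.22},{"dx":0.036,"dy":-0.059,"yaw":0.22},{"dx":0.036,"dy":-0.059,"yaw":0.22},{"dx":0.036,"dy":-0.059,"yaw":0.22},{"dx":0.036,"dy":-0.059,"yaw":0.22},{"dx":0.036,"dy":-0.059,"yaw":0.22},{"dx":0.036,"dy":-0.059,"yaw":0.22},{"dx":0.036,"dy":-0.059,"yaw":0.22}]' 0 10
python3 - <<'E'
from workcell import telemetry, eyes
import cv2, numpy as np
s=telemetry.state();c=eyes.calibration('wrist');print(s['time_s'],s['ee_pos'],s['ee_rot'],s['gripper_width'],np.round(c['world_from_camera'],2).tolist())
im=cv2.cvtColor(eyes.grab_frame('wrist'),cv2.COLOR_RGB2BGR);cv2.imwrite('pics/w1.png',im)
np.savez('w1.npz',**{k:np.array(v) for k,v in c.items()})
E
```

```text
0.1 [209.79674032 534.91432597 221.1948046 ] [-1.79909515e+02 -1.54889785e-03  1.58584884e+02] 91.08906503487388 [[0.36, 0.89, 0.27, 133.16], [0.93, -0.35, -0.11, 564.7], [-0.0, 0.29, -0.96, 383.86], [0.0, 0.0, 0.0, 1.0]]validation failed for argument at $[0]...
```

View pics/w1.png

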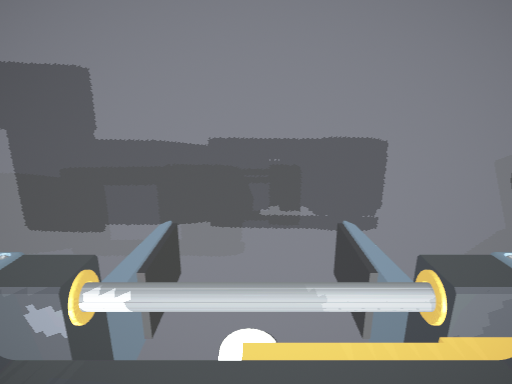

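The wrist picture shows only the open fingers and bare bench, because the move was refused: rows apparently need all four keys.

```bash
python3 -m crank '[{"dx":0.036,"dy":-0.059,"dz":0,"yaw":0.22},{"dx":0.036,"dy":-0.059,"dz":0,"yaw":0.22},{"dx":0.036,"dy":-0.059,"dz":0,"yaw":0.22},{"dx":0.036,"dy":-0.059,"dz":0,"yaw":0.22},{"dx":0.036,"dy":-0.059,"dz":0,"yaw":0.22},{"dx":0.036,"dy":-0.059,"dz":0,"yaw":0.22},{"dx":0.036,"dy":-0.059,"dz":0,"yaw":0.22},{"dx":0.036,"dy":-0.059,"dz":0,"yaw":0.22},{"dx":0.036,"dy":-0.059,"dz":0,"yaw":0.22},{"dx":0.036,"dy":-0.059,"dz":0,"yaw":0.22}]' 0 10
cat > look.py <<'E'
import sys
from workcell import telemetry, eyes
import cv2, numpy as np
n=sys.argv[1]
s=telemetry.state();c=eyes.calibration('wrist')
im=cv2.cvtColor(eyes.grab_frame('wrist'),cv2.COLOR_RGB2BGR);cv2.imwrite(f'pics/{n}.png',im)
print(s['time_s'],np.round(s['ee_pos'],1),np.round(s['ee_rot'],2),np.round(s['force'],2),s['gripper_width'])
np.savez(f'{n}.npz',**{k:np.array(v) for k,v in c.items()})
E
python3 look.py w2
```

```text
time_s: 1.4
ee_pos: [498.6, 61.6, 221.9]
ee_rot: [180.0, -0.0, 169.6]
force: [1.7, 0.1, 0.9]
gripper_width: 0.6
gripper_force: 0.0
1.4 [498.6  61.6 221.9] [179.98  -0.   169.6 ] [1.68 0.11 0.89] 0.6360419284292381
```

View pics/w2.png

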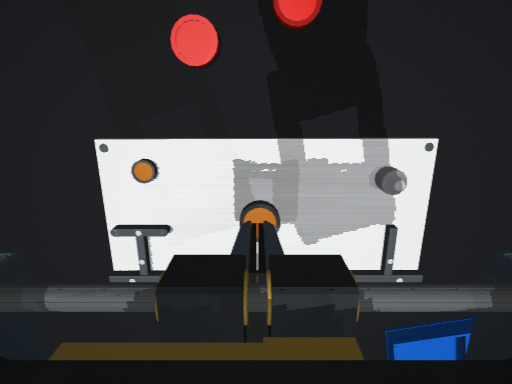

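The wrist view shows the whole plate, with near corners at (96,139) and (438,139), the rail foot at row ~270, the T-stop at (140,240), and the filter at (260,220) partly behind the closed fingers. Next I'll refine the plate pose and filter position from it.

```bash
python3 - <<'E'
from h import *
im=cv2.imread('pics/w2.png');cal=dict(np.load('w2.npz'));g=im.max(2).astype(int)
def edge(col,r0,r1,s): # sub-pixel row where g crosses 90
    v=g[r0:r1,col]; k=np.where((v[:-1]<70)!=(v[1:]<70))[0]
    if len(k)==0: return None
    k=k[0] if s>0 else k[-1]; return r0+k+(70-v[k])/(v[k+1]-v[k])+0.0
near=[(c,edge(c,128,150,1)) for c in range(120,420,5)]
rail=[(c,edge(c,256,273,1)) for c in list(range(152,158,2))+list(range(366,382,2))+list(range(400,418,3))+list(range(116,132,3))]
near=cast([p for p in near if p[1]],cal,10);rail=cast([p for p in rail if p[1]],cal,10)
def fit(p):
    vx,vy,x0,y0=cv2.fitLine(np.float32(p),cv2.DIST_HUBER,0,.01,.01).ravel();
    if vy<0: vx,vy=-vx,-vy
    return np.array([x0,y0]),np.arctan2(-vx,vy)
pn,yn=fit(near);pr,yr=fit(rail);print('near yaw',np.degrees(yn),'rail yaw',np.degrees(yr),len(rail))
yaw=yn;n=np.array([np.cos(yaw),np.sin(yaw)]);t=np.array([-n[1],n[0]])
print('depth',(pr-pn)@n)
L=[];R=[]
for r in range(160,225,4):
    k=np.where(g[r]>110)[0];L.append((k[0]-.5,r));R.append((k[-1]+.5,r))
l=cast(L,cal,10)@t;rr=cast(R,cal,10)@t;print('ends',np.median(l),np.median(rr),l.std(),rr.std())
xo=((pr@n-60)+(pn@n+110))/2; yo=(np.median(l)+np.median(rr))/2
o=xo*n+yo*t;print('o',o,'rail x in plate',to_plate(pr,o,yaw),'x split',pr@n-60,pn@n+110)
# filter upper outline: first non-white going up from the amber, per column
hsv=cv2.cvtColor(im,cv2.COLOR_BGR2HSV)
q=(hsv[...,1]>120)&(hsv[...,0]<25)&(hsv[...,0]>5);q[:150]=0;q[250:]=0
for k in big(q)[:2]:print(cv2.boundingRect(k),cv2.contourArea(k))
print(np.c_[g[195:225,240],g[195:225,260],g[195:225,280]].T); print(g[214,232:290],g[222,232:290])
np.savez('p.npz',o=o,yaw=yaw)
E
python3 -c "
import cv2;a=cv2.imread('pics/w2.png')[185:285,100:300];cv2.imwrite('pics/w2c.png',cv2.resize(a,None,fx=4,fy=4,interpolation=cv2.INTER_NEAREST))"
```

```text
near yaw -10.152376 rail yaw -10.063989 23
depth 171.92262
ends -41.351811527532206 358.67093627101184 0.35194603899744986 0.3597020809351382
o [567.50563364  59.55981135] rail x in plate [[60.96133583 -6.75330399]] x split 549.0828 547.16016
(243, 208, 34, 30) 398.0
(134, 163, 19, 18) 243.0
[[153 153 154 151 150 147 149 150 149 152 152 152 149 146 147 148 149 145
  116 108  84  88  77  67  67  79  57  56  57  56]
 [176 173 172 170 168  66  33  34  42  64  66  66  98 196 196 196 195 195
  196 195 195 193 193 193 193 192 191 189  58  16]
 [157 153 150 150 151 148 149 149 148 151 151 150 150 148 149 151 151 147
  147 149 153 144 130 134 126 122 137 140 140 140]]
[234 234 196 149 149 149 149 148 108  55  54  56  57  76 160 195 194 194
 194 194 194 194 194 194 194 194 195 196 195 195 195 194 194 195 195 193
 193 193 193 194 175 113  57  59  60  59  78 129 149 151 151 151 151 151
 150 151 150 151] [235 234 235 234 234 234 235 171  56  58  57 124 131  90  54  45  44  45
  58 154 189 190 189 190 190 190 190 189 189 190 189 137  53  45  46  45
  58 123 174 190 191 191 191 173 112  59  59  60 140 173 173 172 172 173
 173 174 175 173]
```

View pics/w2c.png

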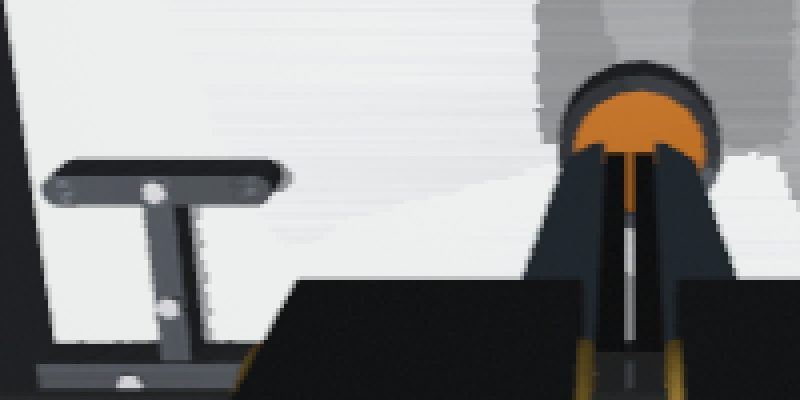

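The crop confirms a T-stop with its pocket on the right-hand side (plate middle), and the filter's near outline at full-image row ~200, columns 240–280.

```bash
python3 - <<'E'
from h import *
cal=dict(np.load('w2.npz'));p=np.load('p.npz');o,yaw=p['o'],p['yaw']
f=to_plate(cast([259.7,200],cal,10),o,yaw)[0];print('near foot',f)
a=to_plate(cast([[239.6,222],[279.8,222]],cal,24),o,yaw);print(a,a.mean(0))
fc=np.array([f[0]+25,a[:,1].mean()]);print('filter',fc)
for q in ([fc[0]-60,fc[1]],[fc[0]-46,fc[1]],[35-41,fc[1]],[35,fc[1]+60],[-20,fc[1]+60]): print(q,to_world(q,o,yaw))
print('x,y unit',to_world([1,0],0,yaw),to_world([0,1],0,yaw))
# jaw end & objective check
print('jaw end top',to_plate(cast([100+288/4,185+182/4],cal,24),o,yaw), 'objective foot',to_plate(cast([388,192],cal,10),o,yaw))
E
```

```text
near foot [-35.49575232  -7.30895298]
[[-12.11964315 -31.64366877]
 [-12.00374697  16.80063324]] [-12.06169506  -7.42151777]
filter [-10.49575232  -7.42151777]
[np.float64(-70.49575232046939), np.float64(-7.421517767470682)] [[496.80550567  64.68054575]]
[np.float64(-56.49575232046939), np.float64(-7.421517767470682)] [[510.58630005  62.21281278]]
[-6, np.float64(-7.421517767470682)] [[560.2914129   53.31209617]]
[35, np.float64(52.57848223252932)] [[611.22545201 105.14571126]]
[-20, np.float64(52.57848223252932)] [[557.08661694 114.84037648]]
x,y unit [[ 0.98434246 -0.17626664]] [[0.17626664 0.98434246]]
jaw end top [[  -1.28185294 -113.99285572]] objective foot [[-45.29822772 148.76048794]]
```

```bash
python3 -m crank '[{"dx":0.0006,"dy":0.0034,"dz":-0.05,"yaw":0.05},{"dx":0,"dy":0,"dz":-0.05,"yaw":0},{"dx":0,"dy":0,"dz":-0.05,"yaw":0},{"dx":0,"dy":0,"dz":-0.05,"yaw":0},{"dx":0,"dy":0,"dz":-0.025,"yaw":0},{"dx":0,"dy":0,"dz":-0.0125,"yaw":0},{"dx":0,"dy":0,"dz":-0.01,"yaw":0},{"dx":0,"dy":0,"dz":0,"yaw":0}]'
python3 look.py w3
```

```text
time_s: 2.45
ee_pos: [498.5, 66.1, 24.0]
ee_rot: [180.0, 0.0, 169.8]
force: [1.0, 0.3, 0.4]
gripper_width: 0.6
gripper_force: 0.0
2.45 [498.5  66.1  24. ] [1.7999e+02 1.0000e-02 1.6984e+02] [0.95 0.26 0.35] 0.608142908768586
```

View pics/w3.png

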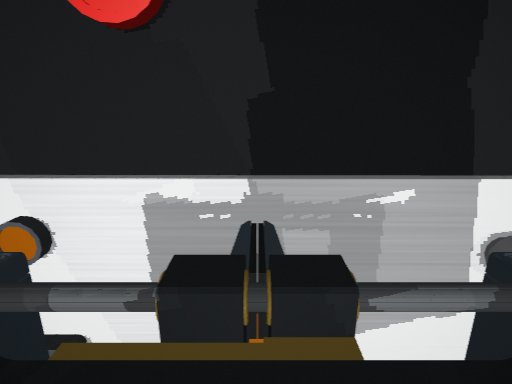

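The wrist view shows the fingers down on the near side of the filter. The small filter at (20,240) and the objective at the right edge are both well clear.

```bash
python3 -m crank '[{"dx":0.012,"dy":-0.0041,"dz":-0.004,"yaw":0},{"dx":0.005,"dy":-0.0009,"dz":0,"yaw":0},{"dx":0.005,"dy":-0.0009,"dz":0,"yaw":0},{"dx":0.005,"dy":-0.0009,"dz":0,"yaw":0},{"dx":0.005,"dy":-0.0009,"dz":0,"yaw":0},{"dx":0.005,"dy":-0.0009,"dz":0,"yaw":0},{"dx":0.005,"dy":-0.0009,"dz":0,"yaw":0},{"dx":0.005,"dy":-0.0009,"dz":0,"yaw":0},{"dx":0.005,"dy":-0.0009,"dz":0,"yaw":0},{"dx":0.005,"dy":-0.0009,"dz":0,"yaw":0}]'
python3 - <<'E'
from h import *
from workcell import eyes,telemetry
im=cv2.cvtColor(eyes.grab_frame('scene'),cv2.COLOR_RGB2BGR);cal=eyes.calibration('scene');p=np.load('p.npz')
cv2.imwrite('pics/s1.png',cv2.resize(im[150:300,180:360],None,fx=4,fy=4,interpolation=cv2.INTER_CUBIC))
s=telemetry.state();print(to_plate(s['ee_pos'][:2],p['o'],p['yaw']),s['force'])
E
```

```text
time_s: 3.75
ee_pos: [544.3, 56.2, 20.8]
ee_rot: [180.0, 0.0, 169.8]
force: [-0.7, -0.4, -0.0]
gripper_width: 0.7
gripper_force: 0.1
[[-21.52498273  -7.30223705]] [ 1.04096664 -0.12703331  0.92495559]
```

View pics/s1.png

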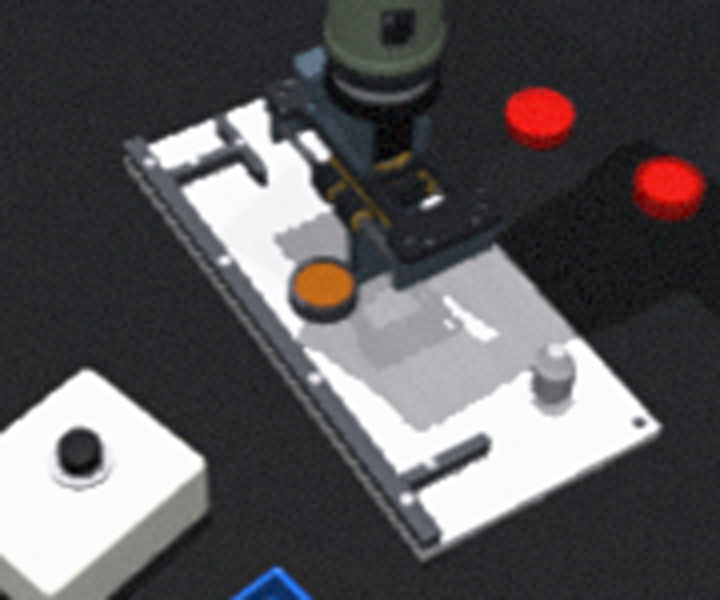

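The scene crop shows the filter flat, in front of the fingers and about 15 mm short of the rail. I'll keep pushing and track the amber centroid in the scene view.

```bash
cat > fs.py <<'E'
from h import *
from workcell import eyes,telemetry
p=np.load('p.npz')
im=cv2.cvtColor(eyes.grab_frame('scene'),cv2.COLOR_RGB2BGR);cal=eyes.calibration('scene');cv2.imwrite('pics/s_last.png',im)
h=cv2.cvtColor(im,cv2.COLOR_BGR2HSV)
q=(h[...,1]>110)&(h[...,0]<25)&(h[...,0]>5)&(h[...,2]>80);q[:165]=0;q[290:]=0;q[:,:205]=0;q[:,345:]=0
for c in big(q)[:2]:
    m=cv2.moments(c)
    if m['m00']>5:print('amber',m['m00'],to_plate(cast([m['m10']/m['m00'],m['m01']/m['m00']],cal,24),p['o'],p['yaw']))
s=telemetry.state();print('tcp',to_plate(s['ee_pos'][:2],p['o'],p['yaw']),s['ee_pos'][2],s['ee_rot'][2],'F',np.round(to_plate(s['force'][:2],0,p['yaw']),1),'t',s['time_s'])
E
python3 fs.py; python3 -m crank '[{"dx":0.0037,"dy":-0.00066,"dz":0,"yaw":0},{"dx":0.0037,"dy":-0.00066,"dz":0,"yaw":0},{"dx":0.0037,"dy":-0.00066,"dz":0,"yaw":0},{"dx":0.0025,"dy":-0.0004,"dz":0,"yaw":0},{"dx":0,"dy":0,"dz":0,"yaw":0}]'; python3 fs.py
```

```text
amber 114.5 [[20.06857879 -8.54000115]]
tcp [[-21.86877451  -7.32772094]] 20.80614472699593 169.82645362500912 F [[-0.8  0.6]] t 3.85
time_s: 4.47
ee_pos: [555.1, 54.3, 20.8]
ee_rot: [180.0, 0.0, 169.8]
force: [-0.4, -0.4, 0.5]
gripper_width: 0.4
gripper_force: 0.0
amber 112.5 [[29.93664322 -8.8371323 ]]
tcp [[-11.39051662  -7.32431358]] 20.778052162589997 169.8319203839015 F [[ 0.1 -0.1]] t 4.525
```

```bash
python3 -m crank '[{"dx":0.001,"dy":-0.0002,"dz":0,"yaw":0},{"dx":0.001,"dy":-0.0002,"dz":0,"yaw":0},{"dx":0.001,"dy":-0.0002,"dz":0,"yaw":0},{"dx":0.001,"dy":-0.0002,"dz":0,"yaw":0},{"dx":0,"dy":0,"dz":0,"yaw":0}]'; python3 fs.py
python3 -m crank '[{"dx":0.0006,"dy":-0.0001,"dz":0,"yaw":0},{"dx":0,"dy":0,"dz":0,"yaw":0}]'; python3 fs.py
python3 -m crank '[{"dx":0.0006,"dy":-0.0001,"dz":0,"yaw":0},{"dx":0,"dy":0,"dz":0,"yaw":0}]'; python3 fs.py
```

```text
time_s: 5.15
ee_pos: [558.3, 53.7, 20.8]
ee_rot: [180.0, 0.0, 169.8]
force: [-0.0, 0.2, 0.9]
gripper_width: 0.7
gripper_force: 0.0
amber 117.0 [[33.37875837 -8.26581544]]
tcp [[-8.08687644 -7.38234601]] 20.790381900438703 169.83336595375957 F [[-0.5  0.8]] t 5.2
time_s: 5.45
ee_pos: [558.6, 53.6, 20.8]
ee_rot: [180.0, -0.0, 169.8]
force: [-0.8, -0.2, 0.0]
gripper_width: 0.3
gripper_force: 0.0
amber 117.0 [[33.47003508 -8.24956625]]
tcp [[-7.71623796 -7.37286383]] 20.78576903647345 169.83299664829093 F [[0.1 0.4]] t 5.5
time_s: 5.75
ee_pos: [559.1, 53.6, 20.8]
ee_rot: [180.0, -0.0, 169.8]
force: [0.4, -0.1, 0.0]
gripper_width: 0.6
gripper_force: 0.0
amber 116.0 [[34.04180168 -8.45435795]]
tcp [[-7.18734866 -7.36672475]] 20.783711616744533 169.83595878589313 F [[0.1 0.1]] t 5.8
```

```bash
for i in 1; do python3 -m crank '[{"dx":0.0006,"dy":-0.0001,"dz":0,"yaw":0},{"dx":0,"dy":0,"dz":0,"yaw":0}]'; python3 fs.py; done
python3 -m crank '[{"dx":0.0006,"dy":-0.0001,"dz":0,"yaw":0},{"dx":0,"dy":0,"dz":0,"yaw":0}]'; python3 fs.py
```

```text
time_s: 6.05
ee_pos: [559.3, 53.5, 20.7]
ee_rot: [180.0, -0.0, 169.8]
force: [-1.1, -0.6, 1.0]
gripper_width: 0.8
gripper_force: 0.5
amber 115.0 [[34.10608448 -8.60423958]]
tcp [[-7.02705651 -7.40998815]] 20.713988020370827 169.8327434452372 F [[-0.8 -0.1]] t 6.1
time_s: 6.35
ee_pos: [559.4, 53.5, 20.7]
ee_rot: [-180.0, -0.1, 169.8]
force: [-1.7, 1.0, 1.5]
gripper_width: 0.9
gripper_force: 1.4
amber 116.0 [[34.04180168 -8.45435795]]
tcp [[-6.89369366 -7.42360675]] 20.661521174088634 169.83121755607783 F [[-3.5  0.2]] t 6.4
```

The filter is against the rail: motion has stopped and the reaction is about 3 N. Next I back off, go round to its +y side and yaw 25° so the finger face pushes mostly along the rail and slightly into it.

```bash
python3 -m crank '[{"dx":-0.0123,"dy":0.0022,"dz":0,"yaw":0},{"dx":-0.0123,"dy":0.0022,"dz":0,"yaw":0},{"dx":0.0024,"dy":0.0135,"dz":0,"yaw":1},{"dx":0.0024,"dy":0.0135,"dz":0,"yaw":1},{"dx":0.0024,"dy":0.0135,"dz":0,"yaw":1},{"dx":0.0024,"dy":0.0135,"dz":0,"yaw":1},{"dx":0.0024,"dy":0.0135,"dz":0,"yaw":1},{"dx":0,"dy":0,"dz":0,"yaw":0}]'; python3 fs.py
python3 -m crank '[{"dx":0.0141,"dy":-0.0025,"dz":0,"yaw":0},{"dx":0.0141,"dy":-0.0025,"dz":0,"yaw":0},{"dx":0.0141,"dy":-0.0025,"dz":0,"yaw":0},{"dx":0.0141,"dy":-0.0025,"dz":0,"yaw":0},{"dx":0,"dy":0,"dz":0,"yaw":0}]'; python3 fs.py
```

```text
time_s: 7.4
ee_pos: [549.8, 111.5, 20.9]
ee_rot: [-180.0, 0.0, -165.2]
force: [-0.3, -0.3, -0.1]
gripper_width: 0.8
gripper_force: 0.0
amber 113.0 [[33.74012883 -8.40762007]]
amber 11.5 [[-57.07783926 -12.55799815]]
tcp [[-26.6562412   47.50779979]] 20.83941577842544 -165.20761506029484 F [[0.1 0. ]] t 7.45
time_s: 8.07
ee_pos: [596.2, 102.7, 20.7]
ee_rot: [180.0, 0.0, -165.2]
force: [-0.2, -1.2, -0.2]
gripper_width: 0.3
gripper_force: 0.0
amber 83.5 [[38.78364203 -7.91506198]]
amber 11.5 [[ -5.19572499 -13.08636087]]
tcp [[19.75314504 47.37854934]] 20.54320434282159 -165.19668443188547 F [[-1.2  1. ]] t 8.125
```

```bash
python3 -m crank '[{"dx":-0.00088,"dy":-0.0049,"dz":0,"yaw":0},{"dx":-0.00088,"dy":-0.0049,"dz":0,"yaw":0},{"dx":-0.00088,"dy":-0.0049,"dz":0,"yaw":0},{"dx":-0.00088,"dy":-0.0049,"dz":0,"yaw":0},{"dx":-0.00053,"dy":-0.00295,"dz":0,"yaw":0},{"dx":-0.00053,"dy":-0.00295,"dz":0,"yaw":0},{"dx":-0.00053,"dy":-0.00295,"dz":0,"yaw":0},{"dx":-0.00053,"dy":-0.00295,"dz":0,"yaw":0},{"dx":-0.00053,"dy":-0.00295,"dz":0,"yaw":0},{"dx":-0.00053,"dy":-0.00295,"dz":0,"yaw":0}]'; python3 fs.py
python3 -c "
import cv2;a=cv2.imread('pics/s_last.png')[150:300,180:360];cv2.imwrite('pics/s2.png',cv2.resize(a,None,fx=4,fy=4,interpolation=cv2.INTER_CUBIC))"
```

```text
time_s: 9.38
ee_pos: [589.6, 73.0, 20.8]
ee_rot: [180.0, -0.0, -165.2]
force: [-0.8, 0.5, 0.2]
gripper_width: 0.6
gripper_force: 0.3
amber 95.0 [[ 37.79032296 -16.99002273]]
amber 7.5 [[ -3.9952217  -52.19250853]]
tcp [[19.38212405 16.85767198]] 20.752298092550664 -165.16985036971528 F [[-0.1  1.1]] t 9.425
```

View pics/s2.png

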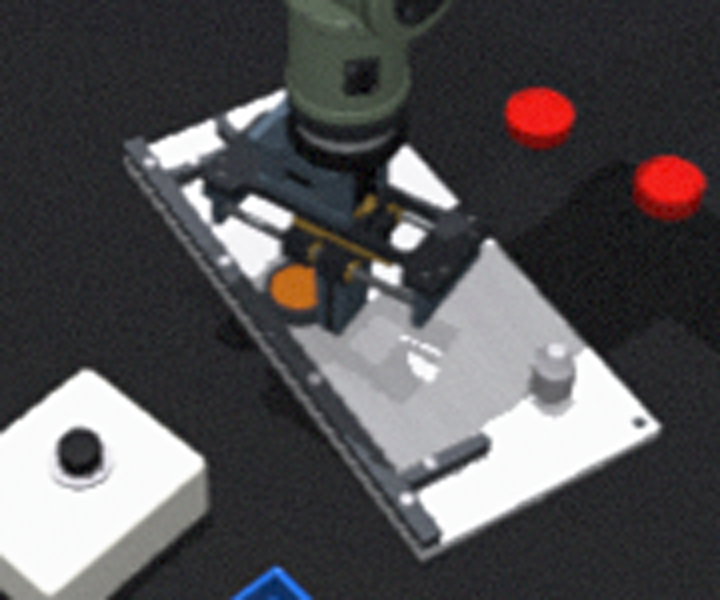

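The scene crop shows the filter flat, touching the rail, and being pushed along by the finger face. I continue.

```bash
for k in 1; do python3 -m crank '[{"dx":-0.00088,"dy":-0.0049,"dz":0,"yaw":0},{"dx":-0.00088,"dy":-0.0049,"dz":0,"yaw":0},{"dx":-0.00088,"dy":-0.0049,"dz":0,"yaw":0},{"dx":-0.00088,"dy":-0.0049,"dz":0,"yaw":0},{"dx":-0.00088,"dy":-0.0049,"dz":0,"yaw":0},{"dx":-0.00088,"dy":-0.0049,"dz":0,"yaw":0},{"dx":-0.00088,"dy":-0.0049,"dz":0,"yaw":0},{"dx":-0.00088,"dy":-0.0049,"dz":0,"yaw":0},{"dx":-0.00088,"dy":-0.0049,"dz":0,"yaw":0},{"dx":-0.00088,"dy":-0.0049,"dz":0,"yaw":0}]'; done; python3 fs.py
python3 -m crank '[{"dx":-0.00088,"dy":-0.0049,"dz":0,"yaw":0},{"dx":-0.00088,"dy":-0.0049,"dz":0,"yaw":0},{"dx":-0.00088,"dy":-0.0049,"dz":0,"yaw":0},{"dx":-0.00088,"dy":-0.0049,"dz":0,"yaw":0},{"dx":-0.00088,"dy":-0.0049,"dz":0,"yaw":0},{"dx":-0.00088,"dy":-0.0049,"dz":0,"yaw":0},{"dx":-0.00088,"dy":-0.0049,"dz":0,"yaw":0},{"dx":-0.00088,"dy":-0.0049,"dz":0,"yaw":0},{"dx":-0.00088,"dy":-0.0049,"dz":0,"yaw":0},{"dx":-0.00088,"dy":-0.0049,"dz":0,"yaw":0}]'; python3 fs.py
python3 -c "
import cv2;a=cv2.imread('pics/s_last.png')[150:300,180:360];cv2.imwrite('pics/s3.png',cv2.resize(a,None,fx=4,fy=4,interpolation=cv2.INTER_CUBIC))"
```

```text
time_s: 10.68
ee_pos: [582.6, 33.6, 20.8]
ee_rot: [180.0, -0.0, -165.2]
force: [-0.7, 0.4, 0.8]
gripper_width: 0.6
gripper_force: 0.2
amber 91.0 [[ 37.97205026 -57.1299486 ]]
amber 10.0 [[ -3.64298459 -95.53656046]]
tcp [[ 19.46353767 -23.31379569]] 20.780333312331035 -165.17606166680724 F [[-0.2 -0.4]] t 10.725
time_s: 11.98
ee_pos: [575.6, -5.6, 20.8]
ee_rot: [180.0, -0.0, -165.2]
force: [-0.5, -0.6, -0.1]
gripper_width: 0.7
gripper_force: 0.3
amber 86.0 [[ 37.95313889 -97.39382926]]
amber 8.5 [[  -3.76309856 -139.80204883]]
tcp [[ 19.44269538 -63.12466568]] 20.771272150856003 -165.17940902410433 F [[-0.2  0. ]] t 12.025
```

View pics/s3.png

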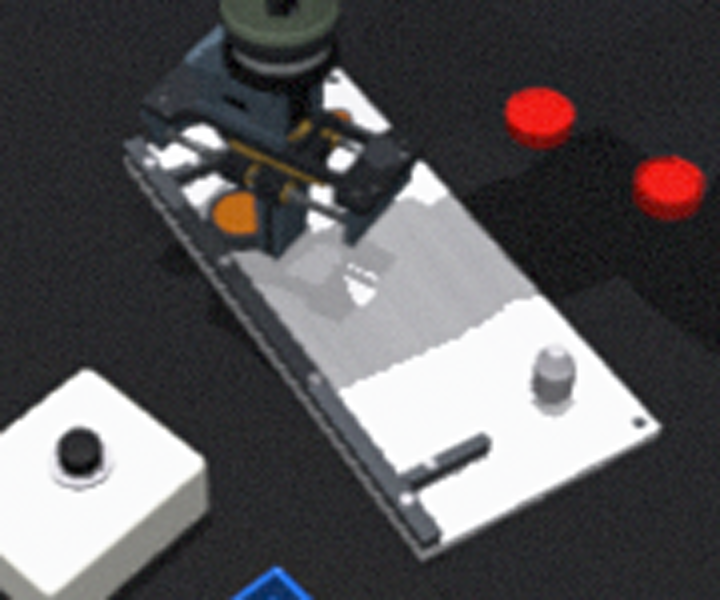

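The scene crop shows the filter entering the pocket mouth against the rail, with the fingers clear of the jaw. I slow down from here.

```bash
python3 -m crank '[{"dx":-0.0007,"dy":-0.0039,"dz":0,"yaw":0},{"dx":-0.0007,"dy":-0.0039,"dz":0,"yaw":0},{"dx":-0.0007,"dy":-0.0039,"dz":0,"yaw":0},{"dx":-0.0007,"dy":-0.0039,"dz":0,"yaw":0},{"dx":-0.0007,"dy":-0.0039,"dz":0,"yaw":0},{"dx":-0.0007,"dy":-0.0039,"dz":0,"yaw":0},{"dx":-0.0007,"dy":-0.0039,"dz":0,"yaw":0},{"dx":-0.0002,"dy":-0.001,"dz":0,"yaw":0},{"dx":-0.0002,"dy":-0.001,"dz":0,"yaw":0},{"dx":0,"dy":0,"dz":0,"yaw":0}]'; python3 fs.py
python3 -m crank '[{"dx":-0.0002,"dy":-0.001,"dz":0,"yaw":0},{"dx":-0.0002,"dy":-0.001,"dz":0,"yaw":0},{"dx":0,"dy":0,"dz":0,"yaw":0}]'; python3 fs.py
```

```text
time_s: 13.28
ee_pos: [571.5, -28.8, 20.8]
ee_rot: [-180.0, 0.0, -165.2]
force: [-0.1, 0.6, 0.1]
gripper_width: 0.4
gripper_force: 0.0
amber 78.0 [[  37.90919868 -121.2656854 ]]
amber 8.5 [[  -7.85374884 -158.6232271 ]]
tcp [[ 19.54012777 -86.23551115]] 20.83849837269742 -165.16396777551705 F [[-0.2 -0.7]] t 13.325
time_s: 13.7
ee_pos: [571.1, -30.4, 20.8]
ee_rot: [180.0, -0.0, -165.2]
force: [0.1, -0.1, 0.2]
gripper_width: 0.4
gripper_force: 0.1
amber 78.5 [[  37.86327457 -122.35573776]]
amber 8.5 [[  -4.66333701 -166.28683099]]
tcp [[ 19.36726681 -87.88888466]] 20.78069946771323 -165.1668210841046 F [[-0.6  0.7]] t 13.75
```

```bash
python3 -m crank '[{"dx":-0.0002,"dy":-0.001,"dz":0,"yaw":0},{"dx":-0.0002,"dy":-0.001,"dz":0,"yaw":0},{"dx":0,"dy":0,"dz":0,"yaw":0}]'; python3 fs.py
python3 -m crank '[{"dx":-0.0001,"dy":-0.0006,"dz":0,"yaw":0},{"dx":-0.0001,"dy":-0.0006,"dz":0,"yaw":0},{"dx":0,"dy":0,"dz":0,"yaw":0}]'; python3 fs.py
```

```text
time_s: 14.12
ee_pos: [570.7, -32.0, 20.8]
ee_rot: [180.0, -0.0, -165.2]
force: [0.2, 0.2, 0.6]
gripper_width: -0.1
gripper_force: 0.1
amber 80.0 [[  37.84329308 -124.3680696 ]]
amber 8.5 [[  -7.11586785 -163.94619552]]
tcp [[ 19.36211199 -89.58007549]] 20.778664794825 -165.1686812178724 F [[-0.9 -0.7]] t 14.175
time_s: 14.55
ee_pos: [570.6, -33.0, 20.8]
ee_rot: [180.0, 0.0, -165.2]
force: [0.4, -0.1, 0.4]
gripper_width: 0.7
gripper_force: 0.1
amber 79.5 [[  37.68079756 -125.12972631]]
amber 10.0 [[  -6.39158897 -166.04191401]]
tcp [[ 19.32463311 -90.51491353]] 20.763748507822427 -165.16832253037543 F [[-0.4  0.3]] t 14.6
```

```bash
python3 -m crank '[{"dx":-0.0001,"dy":-0.0006,"dz":0,"yaw":0},{"dx":-0.0001,"dy":-0.0006,"dz":0,"yaw":0},{"dx":0,"dy":0,"dz":0,"yaw":0}]'; python3 fs.py
python3 -m crank '[{"dx":-0.0001,"dy":-0.0006,"dz":0,"yaw":0},{"dx":0,"dy":0,"dz":0,"yaw":0}]'; python3 fs.py
```

```text
time_s: 14.98
ee_pos: [570.4, -33.9, 20.8]
ee_rot: [180.0, 0.0, -165.2]
force: [-0.1, 1.0, -0.0]
gripper_width: 0.3
gripper_force: 0.2
amber 78.5 [[  37.8506167 -126.5835723]]
amber 10.0 [[  -6.00565045 -167.74384978]]
tcp [[ 19.36451316 -91.49793336]] 20.77068840920413 -165.17136868741068 F [[-0.4 -0. ]] t 15.025
time_s: 15.28
ee_pos: [570.3, -34.4, 20.7]
ee_rot: [180.0, -0.0, -165.2]
force: [-0.2, -1.1, 0.3]
gripper_width: 0.4
gripper_force: 0.2
amber 78.5 [[  37.65368626 -126.9363406 ]]
amber 8.0 [[  -3.32040858 -173.16588786]]
tcp [[ 19.34226819 -91.96220145]] 20.74801222285435 -165.16711077113035 F [[ 0.1 -0. ]] t 15.325
```

Still moving; nothing is resisting yet.

```bash
python3 -m crank '[{"dx":-0.0001,"dy":-0.0006,"dz":0,"yaw":0},{"dx":0,"dy":0,"dz":0,"yaw":0}]'; python3 fs.py
python3 -m crank '[{"dx":-0.0001,"dy":-0.0006,"dz":0,"yaw":0},{"dx":0,"dy":0,"dz":0,"yaw":0}]'; python3 fs.py
```

```text
time_s: 15.58
ee_pos: [570.3, -34.9, 20.8]
ee_rot: [180.0, 0.0, -165.2]
force: [-0.4, 0.8, -0.0]
gripper_width: 0.6
gripper_force: 0.2
amber 78.0 [[  38.02059997 -127.3012295 ]]
amber 9.0 [[  -5.56479747 -169.15357127]]
tcp [[ 19.36655837 -92.43804703]] 20.77848989867188 -165.16632370899455 F [[0.4 0.3]] t 15.625
time_s: 15.88
ee_pos: [570.2, -35.3, 20.8]
ee_rot: [180.0, -0.0, -165.2]
force: [-0.0, -0.3, -1.0]
gripper_width: 0.3
gripper_force: 0.2
amber 78.5 [[  38.00532978 -127.59072034]]
amber 10.5 [[  -5.03561943 -171.53765339]]
tcp [[ 19.40292513 -92.94349085]] 20.776118292094193 -165.16691783699468 F [[-0.7  0.4]] t 15.925
```

```bash
python3 -m crank '[{"dx":-0.0001,"dy":-0.0006,"dz":0,"yaw":0},{"dx":0,"dy":0,"dz":0,"yaw":0}]'; python3 fs.py
```

```text
time_s: 16.18
ee_pos: [570.1, -35.8, 20.8]
ee_rot: [180.0, -0.0, -165.2]
force: [-0.4, 0.4, -0.2]
gripper_width: 0.6
gripper_force: 0.2
amber 80.5 [[  37.70437572 -127.77147813]]
amber 11.0 [[  -9.27932868 -163.05663491]]
tcp [[ 19.38578707 -93.44208922]] 20.782869373859285 -165.17072913082026 F [[ 0.  -0.6]] t 16.225
```

```bash
python3 -m crank '[{"dx":-0.0001,"dy":-0.0006,"dz":0,"yaw":0},{"dx":0,"dy":0,"dz":0,"yaw":0}]'; python3 fs.py
python3 -m crank '[{"dx":-0.0001,"dy":-0.0006,"dz":0,"yaw":0},{"dx":0,"dy":0,"dz":0,"yaw":0}]'; python3 fs.py
python3 -c "
import cv2;a=cv2.imread('pics/s_last.png')[160:240,190:290];cv2.imwrite('pics/s4.png',cv2.resize(a,None,fx=7,fy=7,interpolation=cv2.INTER_CUBIC))"
```

```text
time_s: 16.48
ee_pos: [570.0, -36.1, 20.8]
ee_rot: [180.0, 0.0, -165.2]
force: [0.1, 1.8, -0.4]
gripper_width: 0.4
gripper_force: 0.8
amber 82.5 [[  37.61209201 -128.20104218]]
amber 10.0 [[  -7.15746175 -168.2757938 ]]
tcp [[ 19.36715209 -93.68222642]] 20.790383988648205 -165.17491463276926 F [[-0.1  1.2]] t 16.525
time_s: 16.77
ee_pos: [569.9, -36.3, 20.8]
ee_rot: [179.9, 0.0, -165.2]
force: [0.7, 4.7, 0.2]
gripper_width: -0.1
gripper_force: 2.1
amber 80.5 [[  37.82343963 -128.36120215]]
amber 9.0 [[  -4.96063664 -173.06577225]]
tcp [[ 19.30338912 -93.90707176]] 20.781238677745783 -165.18144542785822 F [[-1.   4.7]] t 16.825
```

View pics/s4.png

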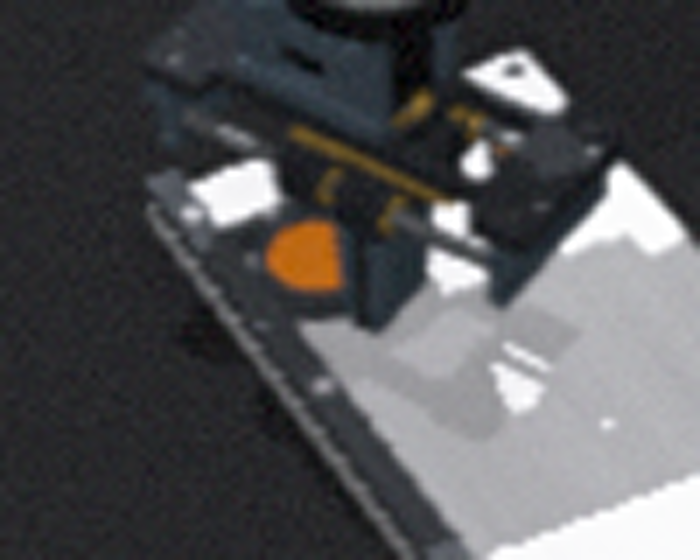

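Reaction of 4.7 N along the rail, and the crop shows the filter snug in the corner against the cross bar. I back away along the rail and then lift.

```bash
python3 -m crank '[{"dx":0.0009,"dy":0.0049,"dz":0,"yaw":0},{"dx":0.0022,"dy":0.0123,"dz":0,"yaw":0},{"dx":0.0022,"dy":0.0123,"dz":0,"yaw":0},{"dx":0,"dy":0,"dz":0.04,"yaw":0},{"dx":0,"dy":0,"dz":0.06,"yaw":0},{"dx":0,"dy":0.02,"dz":0.06,"yaw":0},{"dx":-0.03,"dy":0.06,"dz":0.02,"yaw":0},{"dx":-0.06,"dy":0.04,"dz":0,"yaw":0},{"dx":-0.06,"dy":0.04,"dz":0,"yaw":0},{"dx":-0.06,"dy":0.04,"dz":0,"yaw":0}]'
python3 fs.py
python3 -c "
import cv2;a=cv2.imread('pics/s_last.png')[150:300,190:360];cv2.imwrite('pics/s5.png',cv2.resize(a,None,fx=4,fy=4,interpolation=cv2.INTER_CUBIC))"
```

```text
time_s: 18.08
ee_pos: [404.6, 148.0, 164.9]
ee_rot: [180.0, 0.0, -165.2]
force: [-1.0, 1.5, 0.5]
gripper_width: 0.5
gripper_force: 0.0
amber 89.5 [[  33.82135461 -127.13236611]]
amber 17.0 [[ -72.07542781 -141.12691735]]
tcp [[-182.88430992   58.90816142]] 164.33869918342924 -165.06851279972537 F [[-6.4 -1.8]] t 18.125
```

View pics/s5.png

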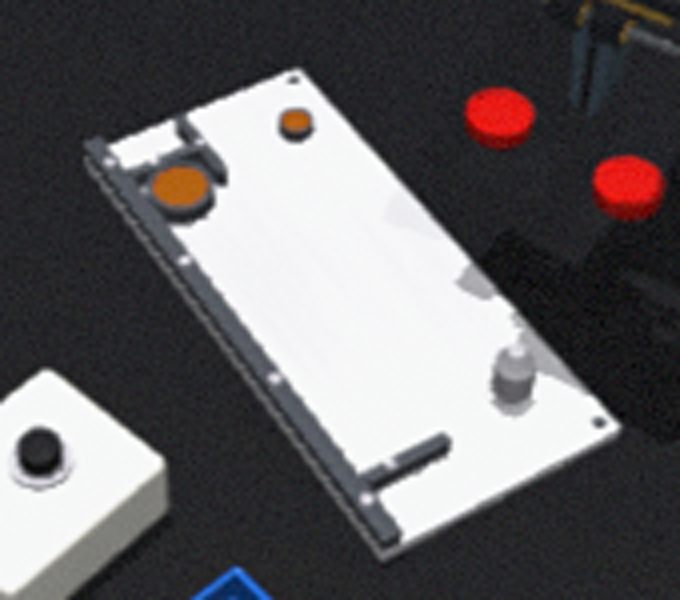

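The filter sits flat in the pocket against the rail and the stop. The bystanders on the plate are unmoved and the arm is clear.

```bash
python3 -m crank '[{"dx":0,"dy":0,"dz":0,"yaw":0},{"dx":0,"dy":0,"dz":0,"yaw":0}]' | head -1; python3 -c "from workcell import ticket;print(ticket.job_done())"
```

```text
time_s: 18.38
the job is handed in; nothing more can be done
None
```

The large filter is home in the corner pocket, flat and against both the rail and the T-stop; I handed the job in at 18.4 s with the arm clear, and the highest contact force I read was about 5 N.

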